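Back up a cigar case's latch wall for nailing

TASK

Wind the vise's crank clockwise (seen from the crank end) until its jaw firmly grips the cedar cigar case by the foot. Then draw the flat steel backing bar from its tool block, lower it upright through the case's narrow mouth to squarely behind the brass latch plate, nose lower than the plate but clear of the bottom, and press it against the inside of the wall that carries the plate, as a backing for the latch nails. Finish while holding it pressed there in the gripper, the case still clamped; leave the other things on the bench alone.

Things in the scene. Friction and masses are not known exactly. Their poses are not given: they have to be found in the camera images.
- vise: Grey machine vise on a round swivel base, bolted to the bench. Origin: centre of its underside. Its y axis runs along the screw from the crank end (-y) to the fixed jaw (+y, face at y = 50 mm); x along the jaw faces (96 mm wide); z up. Bed, on which the case stands, 50 mm above the bench; jaw tops 78 mm; screw axis 66 mm, at x = 0. Length without crank 184 mm.
- vise_jaw: The vise's sliding jaw: grey block with a steel face plate, 96 mm wide, 28 mm high, on the bed between the crank end and the case. Axes as the vise's. Its origin is the vise's origin when fully open and moves with the jaw along the vise's y; the jaw's face lies 10 mm in +y of it. Closed on the 26 mm case, the face is at y = 24 mm in the vise frame.
- vise_screw (a joint): Crank angle a (rad): 0 fully open, handle straight up; grows clockwise seen from the crank end; 8 mm of jaw travel per turn, range 0 to 15.6, starts at 0.3 to 5. Handle axis in the vise frame: x = 36 sin a, z = 66 + 36 cos a (mm). Turns with 4 to 6 N at the handle, stays where left, stiffens quickly once the case is held between the jaws, at about a = 11: 10 N at the handle is a firm grip.
- crank_grip (a point): Place to take the crank's handle, on its axis: a black round handle, 16 mm diameter, 50 mm long, parallel to the screw, standing out from the crank arm away from the vise; it spins freely on its pin. It circles the screw axis at 36 mm radius, at y = -133 mm in the vise frame, 28 mm from the handle's inner end and 22 mm from its free end.
- case: Body of a flat cedar cigar case, loose, mouth up on the vise's bed between the jaws: 100 wide (x), 26 thick (y), 110 mm high, 0.3 kg. Solid foot 28 mm high; above it 4 mm walls round a hollow 92 (x) by 18 (y), 82 mm deep, open on top. Origin: centre of its underside; z up; -y faces the crank end. As the vise closes, the case is slid against the fixed jaw and squared to it.
- latch_wall: The case's wall on the -y side (towards the crank), part of the case, with the brass latch plate on its outside. Origin: centre of this wall (4 mm thick, 82 mm high), 69 mm above the case's underside; axes as the case's. The wall's inner face is 2 mm in +y of the origin.
- case_mouth (a point): Centre of the case's open mouth, at the rim, 110 mm above the case's underside. The slot is 92 mm along the case's x and 18 mm along its y.
- latch (a point): Centre of the latch plate's area, at the middle of the latch wall's width, 29 mm below the mouth. The plate, outside, is 24 mm wide and 22 mm high (18 to 40 mm below the mouth) with four brass nails standing proud.
- bar: Flat steel backing bar, loose, standing upright in a wooden tool block: 28 wide (x), 16 thick (y), 140 mm long (z); edges of its lower end (nose) rounded 4 mm, dark hanging hole near the top; 0.38 to 0.6 kg. Origin: centre of the nose's end face; z up along the bar. The only flat bar: the one standing in the other block is round.
- bar_block: Wooden block, fixed to the bench, 130 (x) x 70 (y) x 45 mm, origin at the centre of its underside. The bar stands in a socket 31 x 19 mm, 33 mm deep (floor 12 mm above the bench), centred at x = -35 mm, its axes parallel to the block's; three short steel punches, up to 105 mm above the bench, stand at x = 30 to 52 mm.
- stake_block: A similar fixed wooden block with the round stake and two small screwdrivers; not needed. It and the bar's block swap places between runs.
- stake: Round steel stake, 24 mm in diameter, 121 mm long, standing in the other block. Leave alone.
- hammer: Small hammer lying on the bench, 200 mm long. Leave alone.
- nail_jar: Closed glass jar, 56 mm in diameter, 55 mm high. Leave alone.
- ribbon: Ribbon spool lying flat, 84 mm in diameter, 28 mm high. Leave alone.
- done_case: Finished cigar case lying flat, 130 x 100 x 26 mm. Leave alone.
- cigar_tray: Open cedar tray of cigars, 130 x 130 x 35 mm. Leave alone.
- driver: Screwdriver lying on the bench. Leave alone.
There are look-alikes about, which are no part of the job. What is shaped like the bar but pink is not meant.

How it is judged (in metres and radians):
On the way, in this order (a step that is already met when the one before it is completed fails the run):
1. the vise's sliding jaw grips the case (over 20 N), the case upright on the bed (contact force between vise_jaw and case above 20 N and angle between case's own z axis and vertical below 0.06 rad and z of case in the frame of vise between 0.046 and 0.056 m), for 0.3 s.
2. with the case still gripped, the bar's nose has passed through the case's mouth (all of step 1 and z of bar in the frame of case below 0.1 m and x of bar in the frame of case between -0.03 and 0.03 m and y of bar in the frame of case between -0.008 and 0.008 m), for 0.1 s.
At the end, for the whole second after the job is handed in: Case upright on the vise bed (within 0.06 rad), jaw gripping it with over 20 N; bar upright inside (0.1 rad), at rest, nose 40 to 78 mm below the mouth, within 9 mm of the plate's middle, held in the fingers (over 3 N), pressing the latch wall's inside with over 1 N (all of step 1 and z of bar in the frame of case between 0.032 and 0.07 m and x of bar in the frame of case between -0.009 and 0.009 m and y of bar in the frame of case between -0.008 and 0.008 m and angle between the z axis of bar and the z axis of case, either way round below 0.1 rad and contact force between bar and latch_wall above 1 N and contact force between the fingers and bar above 3 N and linear speed of bar below 0.02 m/s); the arm keeps its last pose, push and grip.
It fails at once if another thing on the bench is shifted by more than 30 mm (distance of any of hammer, nail_jar, ribbon, done_case, cigar_tray, driver, stake from where it was at the start of the episode above 0.03 m).
It fails at once if the case is tipped over (angle between case's own z axis and vertical above 0.3 rad).
It also fails if it takes over 72 s, if anything falls off the work surface, if the arm or the gripper's body presses on something with over 40 N, if the wrist force passes 120 N, or if a joint passes its speed limit or range.

ROBOT

A 6-joint arm with a two-finger parallel gripper is mounted at the origin on the work surface. World frame = base frame: x ahead of the robot, y to its left, z up, the work surface at z = 0. Lengths are in mm, angles in rad, forces in N, time in s.
With the tool pointing down it reaches from about 275 to 875 mm from the base axis. Payload 12.5 kg.
Tool frame: the origin (TCP) lies midway between the tips of the shut fingers; the grasp point (between the pads) lies bot.grasp_offset behind it (bot.grasp_offset is the distance from the TCP to the grasp point, in mm); z points along the fingers, y is the line along which they close (so a half turn about z gives the same grasp; the last joint's range is limited). The gripper opens to 85 mm and grips with 20 to 120 N. Pads are 22 mm wide; open, the fingers measure 114 mm over their backs; the gripper's body (76 mm by 85 mm) begins 54 mm behind the grasp point. The pads swing forward as they close: fully open they stand 13 mm farther back than shut.
Start: joints at [1.094, 0.351, 1.652, -0, 1.139, -0.085], TCP at [209.987, 508.321, 231.29] pointing down, gripper open.
Joint ranges: [-2.75, 2.75], [-0.79, 2.1], [0.01, 2.65], [-1.57, 4.71], [0.07, 3.14], [-2.87, 2.87]. Speed limits (rad/s): [2.22, 2.22, 2.79, 3.14, 3.14, 3.14].

INTERFACE

Orientations are given as a rotation vector (axis times angle).
In Python, from rig import bot gives the robot as it stands.
- The arm moves only by the tool carry_out, never from a script. Its argument "moves" is a list of rows, each an object with "delta_pos": the shift along the tool's x, y, z in a scale on which 1.0 is 400 mm, a list of three; "spin": the turn about the tool's z in shares of 2 pi rad (1.0 is 2 pi rad); "fingers": the finger opening in cm, from 0 to 8.54. A call has exactly 5 rows; each row is the pose to reach, as a shift and turn from the pose commanded when the call began, along the tool's axes at that moment; what a row does not reach only later rows make up. A row lasts 1/10 s, in which the tool goes at most 50 mm and 8.59 degrees, less where a joint would pass 70% of its speed; a pose out of reach is approached as far as the arm can. No shift or turn number may pass 1 either way. A call with a gripper value outside its range is refused whole. The fingers move at their own pace and stop on an object; the grip force is fixed at half the most. Time passes only in rows, so rows that repeat a pose let the fingers close, or fill a call up. It gives the time, the measured TCP pose, the force, the opening and the grip force at its end, in the units of the state.
- bot.get_state(): the state, without advancing time (a new reading comes with each control period).
- bot.get_image(name): name is "side" or "top"; returns (picture, depth): 400x640x3 uint8, red, green, blue; 400x640 float32, mm along the optical axis (not along the pixel's ray), 0 where there is no reading.
- bot.calibration(name): a dict with "fx", "fy", "cx", "cy" (pixels), "pose" (4x4, takes a point from camera to world coordinates). Camera axes: x right, y up, looking along -z (the intrinsics and any distortion apply to the point x, -y, -z); pixel columns grow to the right and rows downward; lengths in mm; the calibration is good to about 2 mm. A picture is of the moment at which its call begins. calibration takes no time and is no camera call.
- bot.finish_job(): hands the job in; it is judged then, once.
Trained networks look in the newest picture that a camera, given by its name, has taken for a name from the list of things; names that differ only in an ending like _2 or _b are one class to them, and where a whole thing is asked for, a point or a joint stands for the part that bears it (a point fixed in the world has none). Each returns a list of dicts, best first, with "confidence" (0 to 1); they miss things now and then, are a little off and sometimes report something else, mostly with a low value. They report only what shows in the picture. A call takes as long as a camera call. They do not tell look-alikes from the thing itself.
- bot.spot_in(query, camera): "position" ([column, row] in pixels, amid what is visible of it).
- bot.place_of(query, camera): "position" ([column, row] in pixels: a listed point, or the origin of a listed thing).
The state is a dict: "clock": time; "joint_pos": joint angles; "qd": joint speeds; "tau": joint torques, N m; "ee_pos": TCP position; "orientation": TCP orientation; "contact_force": force on the tool from outside, world axes, zero at the start; "ft_torque": the same for the moment, N m; "width": finger opening in mm; "gripper_force": force on a finger pad.
Only numpy, scipy, OpenCV 4.12 (cv2) and the standard library are available. Lean on these libraries where they do the work, as an engineer would, in place of code of your own. Each camera call takes 0.05 s, during which the arm holds its last target. There are 200 camera calls.

## Working session

There is one attempt and no reset: what is moved stays moved. The work goes in short steps, Python scripts to look and compute and a tool call to move; the robot and the scene stay as the last step left them, time stands still between calls to the robot, and variables do not carry over. Pictures are saved under pics/ and viewed, at most 10 in all, crops included, and the job is handed in when it is done.

Besides the shell and the picture viewer there is one more tool, called after "Request:" by a JSON object that holds its "op" and its "data". carry_out: Moves the arm, as the interface text tells. Its arguments: {"type":"object","properties":{"moves":{"type":"array","items":{"type":"object","properties":{"delta_pos":{"type":"array","items":{"type":"number"}},"spin":{"type":"number"},"fingers":{"type":"number"}}}}},"required":["moves"]}

```bash
ls; mkdir -p pics; cat > h.py <<'E'
from rig import bot
import numpy as np, cv2
from scipy.spatial.transform import Rotation as R
def cal(n):
    c=bot.calibration(n); return c,np.array(c['pose'])
def w(n,uv,d):  # pixel + depth -> world
    c,P=cal(n); u,v=uv
    p=np.array([(u-c['cx'])*d/c['fx'],-(v-c['cy'])*d/c['fy'],-d,1]); return (P@p)[:3]
def wz(n,uv,z):  # ray to height z
    a=w(n,uv,0.);b=w(n,uv,1000.);return a+(b-a)*(z-a[2])/(b[2]-a[2])
def px(n,p):
    c,P=cal(n);q=np.linalg.inv(P)@np.r_[p,1];return np.array([c['cx']-c['fx']*q[0]/q[2],c['cy']+c['fy']*q[1]/q[2]])
def tri(n1,u1,n2,u2):
    A=[];b=[]
    for n,u in((n1,u1),(n2,u2)):
        o=w(n,u,0.);d=w(n,u,1.)-o;d/=np.linalg.norm(d);M=np.eye(3)-np.outer(d,d);A.append(M);b.append(M@o)
    A=np.vstack(A);b=np.hstack(b);x=np.linalg.lstsq(A,b,rcond=None)[0];return x,np.linalg.norm(A@x-b)
E
python3 - <<'E'
from h import *
s=bot.get_state();print(s,bot.grasp_offset)
for n in('side','top'):
    im,d=bot.get_image(n);cv2.imwrite(f'pics/{n}0.png',im[:,:,::-1]);np.save(f'{n}0.npy',d)
    c=bot.calibration(n);print(n,{k:v for k,v in c.items()if k!='pose'},np.round(c['pose'],3).tolist())
    for q in('vise','vise_jaw','crank_grip','case','case_mouth','latch','bar','bar_block','stake','stake_block'):
        print(q,[(np.round(r['position'],1).tolist(),round(r['confidence'],2)) for r in bot.place_of(q,n)[:4]])
E
```

```text
pics
{'clock': 0.0, 'joint_pos': array([ 1.09439876e+00,  3.51266843e-01,  1.65245156e+00, -1.93705642e-05,
        1.13909886e+00, -8.46143242e-02]), 'qd': array([ 5.85700554e-05,  2.42323827e-03,  1.97812253e-04, -1.73449075e-03,
        2.19499241e-04, -2.08683516e-03]), 'tau': array([-1.27565920e-03, -5.06098616e+01, -2.91408169e+01, -2.34758718e-04,
        4.46547376e-03, -8.47882148e-06]), 'ee_pos': array([209.83964838, 508.0236343 , 230.73121916]), 'orientation': array([-6.11407996e-01, -3.08119415e+00,  1.85588272e-03]), 'contact_force': array([0.50911537, 0.62407488, 0.05088542]), 'ft_torque': array([-0.05886689, -0.00863675, -0.03805033]), 'gripper_force': 0.0, 'width': 85.78614865172746} 18.700000000000003
side {'fx': 420.184571936136, 'fy': 420.184571936136, 'cx': 313.0041409748038, 'cy': 196.40988872562016} [[-0.986, 0.108, -0.127, 441.564], [-0.167, -0.65, 0.741, 716.62], [-0.003, 0.752, 0.659, 769.324], [0.0, 0.0, 0.0, 1.0]]
vise [([307.9, 242.2], 0.84), ([382.2, 296.2], 0.5)]
vise_jaw []
crank_grip [([315.4, 181.5], 0.49)]
case [([305.0, 236.0], 0.76), ([314.3, 181.5
[... 203 characters left out ...]
ock [([313.2, 377.6], 0.69), ([383.0, 299.6], 0.45)]
top {'fx': 420.4371185731816, 'fy': 420.4371185731816, 'cx': 316.935243404909, 'cy': 197.61409106182626} [[0.001, 0.997, -0.08, 496.442], [-1.0, -0.0, -0.015, -3.919], [-0.015, 0.08, 0.997, 1079.052], [0.0, 0.0, 0.0, 1.0]]
vise [([319.3, 198.7], 0.69)]
vise_jaw [([312.9, 196.1], 0.57)]
crank_grip [([374.7, 193.1], 0.68)]
case [([300.3, 199.1], 0.86), ([262.9, 278.0], 0.75)]
case_mouth [([301.0, 195.5], 0.71)]
latch [([306.6, 198.8], 0.68)]
bar [([459.4, 284.1], 0.86)]
bar_block [([459.5, 227.5], 0.92), ([303.4, 196.8], 0.49)]
stake [([173.4, 240.1], 0.69), ([404.6, 278.0], 0.33)]
stake_block [([179.6, 229.7], 0.68), ([187.0, 161.8], 0.33)]
```

View pics/side0.png

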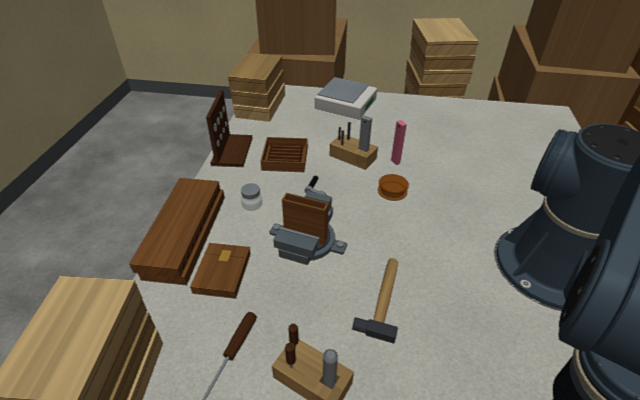

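View pics/top0.png

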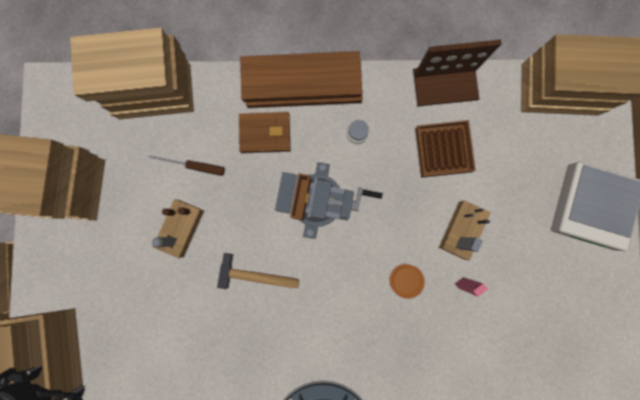

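The side view shows the vise with case at (305,220) and handle at (314,183). The grey flat bar stands in its block at (365,133), and the pink look-alike stands loose at (399,143). The round stake is in the other block at (330,368). In the top view the bar is at (468,243), the pink one at (472,287), and the handle at (370,194). Next I confirm with an enlarged crop and measure from depth.

```bash
cat >> h.py <<'E'
def cloud(n,d):
    c,P=cal(n);v,u=np.mgrid[:400,:640];q=np.stack([(u-c['cx'])*d/c['fx'],-(v-c['cy'])*d/c['fy'],-d],-1)
    X=q@P[:3,:3].T+P[:3,3];X[d==0]=np.nan;return X
E
python3 - <<'E'
from h import *
I={n:cv2.imread(f'pics/{n}0.png') for n in('side','top')}
f=lambda n,a,b,c,d:cv2.resize(I[n][b:d,a:c],(400,300),interpolation=cv2.INTER_CUBIC)
cv2.imwrite('pics/c1.png',np.vstack([np.hstack([f('side',250,165,350,240+0),f('side',320,110,420,185)]),np.hstack([f('top',270,155,390,245),f('top',420,195,500,255)])]))
C={n:cloud(n,np.load(n+'0.npy')) for n in I}
def rep(name,lo,hi):
    for n in C:
        X=C[n].reshape(-1,3);m=np.all((X>lo)&(X<hi),1);p=X[m]
        if len(p)<4: print(name,n,len(p));continue
        r=cv2.minAreaRect(p[:,:2].astype(np.float32))
        print(name,n,len(p),'mean',p.mean(0).round(1),'rect',np.round(r[0],1),np.round(r[1],1),round(r[2],1),'z',np.percentile(p[:,2],[2,50,98]).round(1))
# vise approx from networks
for q,n,u,z in(('vise','top',(319.3,198.7),0),('case mouth','top',(301,195.5),160),('crank','top',(374.7,193.1),70),('bar','top',(468,243),152),('block','top',(459.5,227.5),45),('case m','side',(306.3,198.1),160),('bar top side','side',(366,119),152)):
    print(q,wz(n,u,z).round(1))
b=wz('top',(468,243),152)
rep('bartop',[b[0]-50,b[1]-50,140],[b[0]+50,b[1]+50,165])
k=wz('top',(301,195.5),160)
rep('rim',[k[0]-80,k[1]-50,150],[k[0]+80,k[1]+50,175])
t=wz('top',(374.7,193.1),70)
rep('handle',[t[0]-40,t[1]-30,15],[t[0]+40,t[1]+12,140])
rep('blocktop',[b[0]-100,b[1]-100,38],[b[0]+130,b[1]+100,50])
E
```

```text
vise [580.6   6.6   0. ]
case mouth [575.2  45.2 160. ]
crank [ 588.6 -127.3   70. ]
bar [ 471.7 -319.3  152. ]
block [ 506.5 -336.1   45. ]
case m [572.9  39.6 160. ]
bar top side [ 468.9 -328.2  152. ]
bartop side 73 mean [ 467.2 -333.3  148. ] rect [ 467.5 -335.7] [20.3 31.7] 62.4 z [140.2 148.8 153.1]
bartop top 126 mean [ 469.8 -335.4  151.4] rect [ 469.2 -336.9] [18.3 28. ] 63.0 z [140.5 152.4 156.3]
rim side 421 mean [573.8  51.  156.5] rect [573.8  49.4] [ 29.4 100.8] 79.4 z [150.2 157.2 161.6]
rim top 231 mean [575.4  49.4 160. ] rect [574.8  48.8] [27.6 99.9] 79.2 z [151.8 160.5 163.9]
handle side 42 mean [ 581.6 -127.4   79. ] rect [ 582.4 -129. ] [27.5 14. ] 76.0 z [72.4 79.4 83.4]
handle top 77 mean [ 584.7 -129.4   80.2] rect [ 585.2 -128.5] [29.4 15.5] 79.5 z [74.8 80.7 85. ]
blocktop side 542 mean [ 496.  -342.3   44.4] rect [ 472.6 -341.7] [ 82.5 191.2] 70.5 z [38.8 44.6 48.8]
blocktop top 1252 mean [ 503.2 -348.2   45.6] rect [ 473. -341.] [ 80.6 193.4] 69.9 z [40.7 45.8 49.3]
```

View pics/c1.png

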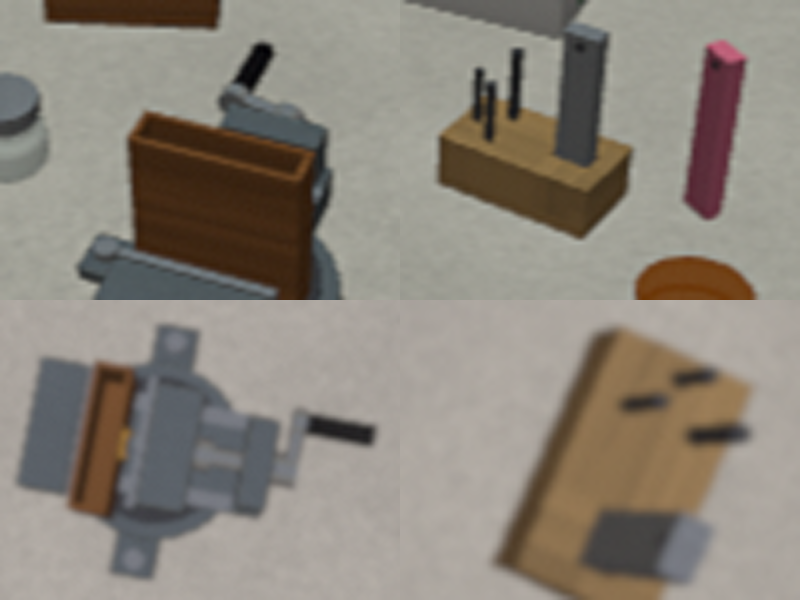

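The crop confirms the bar: grey, flat, with a hanging hole, standing in the block with the punches. The pink one stands apart. The latch plate faces the crank. Next I fit the handle axis and vise axes.

```bash
python3 - <<'E'
from h import *
from scipy.optimize import least_squares
I={n:cv2.imread(f'pics/{n}0.png').astype(int) for n in('side','top')}
C={n:cloud(n,np.load(n+'0.npy')) for n in I}
yaw=np.radians(-11.);
for n in C:
    X=C[n].reshape(-1,3);col=I[n].reshape(-1,3).max(1)
    m=(abs(X[:,0]-585)<50)&(abs(X[:,1]+130)<60)&(X[:,2]>30)&(X[:,2]<130)
    p=X[m&(col<70)]
    # cylinder r=8, horizontal: params x0,z0,yaw (at y=-130)
    def res(q):
        d=np.array([-np.sin(q[2]),np.cos(q[2]),0]);o=p-[q[0],-130,q[1]]
        return np.linalg.norm(o-np.outer(o@d,d),axis=1)-8
    s=least_squares(res,[585,75,yaw],loss='soft_l1')
    d=np.array([-np.sin(s.x[2]),np.cos(s.x[2]),0]);t=(p-[s.x[0],-130,s.x[1]])@d
    print(n,len(p),'handle x,z at y=-130',s.x[:2].round(1),'yaw',np.degrees(s.x[2]).round(1),'rms',np.std(s.fun).round(2),'ends y along',np.percentile(t,[1,99]).round(1))
    # vise grey tops at z 72..84 (jaws) in rot frame about (575,0)
    m=(abs(X[:,0]-575)<120)&(X[:,1]>-90)&(X[:,1]<160)&(X[:,2]>72)&(X[:,2]<84)
    g=I[n].reshape(-1,3);grey=(g.max(1)-g.min(1))<45
    p=X[m&grey]; c,s_=np.cos(yaw),np.sin(yaw)
    a=(p[:,:2]-[575,0])@np.array([c,s_]);b=(p[:,:2]-[575,0])@np.array([-s_,c])
    h,e=np.histogram(b,bins=np.arange(-100,170,10));print('y hist',list(zip(e[:-1].astype(int),h)))
    for lo,hi in((70,130),(-60,40)):
        k=(b>lo)&(b<hi)
        if k.sum()>10:
            r=cv2.minAreaRect(p[k][:,:2].astype(np.float32));print(' jaw',lo,k.sum(),np.round(r[0],1),np.round(r[1],1),round(r[2],1),'xrange',np.percentile(a[k],[1,99]).round(1),'y',np.percentile(b[k],[1,99]).round(1),'z',np.median(p[k][:,2]).round(1))
E
```

```text
side 71 handle x,z at y=-130 [584.4  73. ] yaw -9.0 rms 1.62 ends y along [-10.8  50.5]
y hist [(np.int64(-100), np.int64(0)), (np.int64(-90), np.int64(52)), (np.int64(-80), np.int64(24)), (np.int64(-70), np.int64(46)), (np.int64(-60), np.int64(60)), (np.int64(-50), np.int64(10)), (np.int64(-40), np.int64(0)), (np.int64(-30), np.int64(0)), (np.int64(-20), np.int64(2)), (np.int64(-10), np.int64(0)), (np.int64(0), np.int64(0)), (np.int64(10), np.int64(0)), (np.int64(20), np.int64(0)), (np.int64(30), np.int64(3)), (np.int64(40), np.int64(6)), (np.int64(50), np.int64(37)), (np.int64(60), np.int64(142)), (np.int64(70), np.int64(137)), (np.int64(80), np.int64(133)), (np.int64(90), np.int64(150)), (np.int64(100), np.int64(176)), (np.int64(110), np.int64(0)), (np.int64(120), np.int64(0)), (np.int64(130), np.int64(0)), (np.int64(140), np.int64(0)), (np.int64(150), np.int64(0))]
 jaw 70 596 [589.7  88.2] [38.8 96.7] 78.9 xrange [-50.1  43.7] y [ 70.2 108.4] z 77.6
 jaw -60 75 [539.9 -18.9] [ 48.2 129.5] 35.3 xrange [-60.9  29.2] y [-59.8  36.4] z 82.1
top 90 handle x,z at y=-130 [585.3  73.9] 
[... 325 characters left out ...]
4(88)), (np.int64(-10), np.int64(154)), (np.int64(0), np.int64(157)), (np.int64(10), np.int64(157)), (np.int64(20), np.int64(129)), (np.int64(30), np.int64(9)), (np.int64(40), np.int64(0)), (np.int64(50), np.int64(3)), (np.int64(60), np.int64(19)), (np.int64(70), np.int64(164)), (np.int64(80), np.int64(166)), (np.int64(90), np.int64(168)), (np.int64(100), np.int64(121)), (np.int64(110), np.int64(0)), (np.int64(120), np.int64(0)), (np.int64(130), np.int64(0)), (np.int64(140), np.int64(0)), (np.int64(150), np.int64(0))]
 jaw 70 619 [590.6  87.3] [37.6 95.4] 79.3 xrange [-47.9  45.6] y [ 70.5 107.2] z 78.5
 jaw -60 803 [565.9 -10.4] [ 95.9 105.3] 78.8 xrange [-45.6  43. ] y [-59.1  35.3] z 78.7
```

```bash
cat >> h.py <<'E'
EX=np.array([.982,-.191,0]);EY=np.array([.191,.982,0]);V0=np.array([576.3,15.5,0])
def vw(x,y,z): return V0+EX*x+EY*y+[0,0,z]      # vise frame -> world
def plan(way,yaw,n,start=None):
    """way: world TCP points, yaw: angle of tool y (deg, taken mod 180), n: rows per segment; prints calls of 5 rows"""
    s=bot.get_state();p=np.array(s['ee_pos']) if start is None else start[0]
    M=R.from_rotvec(s['orientation']).as_matrix() if start is None else start[1]
    y0=np.degrees(np.arctan2(M[1,1],M[0,1]));P=[];A=[]
    q,a=p,0.
    for t,yw,k in zip(way,yaw,n):
        da=((yw-y0+90)%180)-90
        for i in range(1,k+1):P.append(q+(t-q)*i/k);A.append(a+(da-a)*i/k)
        q,a=np.array(t),da
    while len(P)%5:P.append(P[-1]);A.append(A[-1])
    b,ba=p,0.
    for i in range(0,len(P),5):
        th=np.radians(y0+ba);Y=np.array([np.cos(th),np.sin(th),0]);Z=np.array([0,0,-1.]);X=np.cross(Y,Z)
        for j in range(i,i+5):
            d=(P[j]-b)/10;print(np.round([d@X,d@Y,d@Z],2).tolist(),'spin',round(-np.radians(A[j]-ba),3))
        b,ba=P[i+4],A[i+4];print('-')
E
python3 - <<'E'
from h import *
g=vw(36*np.sin(1.36),-134,66+36*np.cos(1.36)-18.7);print(g)
plan([g+[0,0,170],g+[0,0,50]],[-11,-11],[17,3])
E
```

```text
[ 585.27546943 -122.81179701   54.83259197]
[-3.46, -2.59, 0.04] spin 0.081
[-6.92, -5.18, 0.08] spin 0.161
[-10.37, -7.77, 0.11] spin 0.242
[-13.83, -10.35, 0.15] spin 0.323
[-17.29, -12.94, 0.19] spin 0.403
-
[-4.2, -1.02, 0.04] spin 0.081
[-8.39, -2.05, 0.08] spin 0.161
[-12.59, -3.07, 0.11] spin 0.242
[-16.78, -4.1, 0.15] spin 0.323
[-20.98, -5.12, 0.19] spin 0.403
-
[-4.26, 0.7, 0.04] spin 0.081
[-8.52, 1.41, 0.08] spin 0.161
[-12.78, 2.11, 0.11] spin 0.242
[-17.05, 2.82, 0.15] spin 0.323
[-21.31, 3.52, 0.19] spin 0.403
-
[-3.64, 2.32, 0.04] spin 0.081
[-7.29, 4.64, 0.08] spin 0.161
[-7.29, 4.64, 4.08] spin 0.161
[-7.29, 4.64, 8.08] spin 0.161
[-7.29, 4.64, 12.08] spin 0.161
-
```

Units first: shifts go in shares of 400 mm and turns go in shares of 2 pi rad. So -17.3 cm / 40 = -0.4325, 0.15 cm / 40 = 0.0038, 0.08 rad / 6.2832 = 0.0127.

Request:
{"op": "carry_out", "data": {"moves": [{"delta_pos":[-0.0875,-0.065,0],"spin":0.0127,"fingers":6},{"delta_pos":[-0.1725,-0.13,0],"spin":0.0255,"fingers":6},{"delta_pos":[-0.26,-0.195,0.0025],"spin":0.0382,"fingers":6},{"delta_pos":[-0.345,-0.26,0.0038],"spin":0.0509,"fingers":6},{"delta_pos":[-0.4325,-0.3225,0.005],"spin":0.0637,"fingers":6}]}}

```text
clock: 1.6
ee_pos: [321.1, 321.5, 229.4]
orientation: [1.216, 2.897, 0.001]
contact_force: [1.2, 1.1, 0.2]
width: 59.9
gripper_force: 0.0
```

Converted, -21 cm / 40 = -0.525, -16.8 cm / 40 = -0.42, 0.4 rad / 6.2832 = 0.0637.

Request:
{"op": "carry_out", "data": {"moves": [{"delta_pos":[-0.105,-0.025,0],"spin":0.0127,"fingers":6},{"delta_pos":[-0.21,-0.05,0],"spin":0.0255,"fingers":6},{"delta_pos":[-0.315,-0.0775,0.0025],"spin":0.0382,"fingers":6},{"delta_pos":[-0.42,-0.1025,0.0038],"spin":0.0509,"fingers":6},{"delta_pos":[-0.525,-0.1275,0.005],"spin":0.0637,"fingers":6}]}}

```text
clock: 2.1
ee_pos: [432.6, 136.1, 227.5]
orientation: [1.767, 2.597, 0.001]
contact_force: [1.1, 1.2, 0.3]
width: 60.1
gripper_force: 0.0
```

Converted, -21.3 cm / 40 = -0.5325, 2.1 cm / 40 = 0.0525, 0.4 rad / 6.2832 = 0.0637.

Request:
{"op": "carry_out", "data": {"moves": [{"delta_pos":[-0.1075,0.0175,0],"spin":0.0127,"fingers":6},{"delta_pos":[-0.2125,0.035,0],"spin":0.0255,"fingers":6},{"delta_pos":[-0.32,0.0525,0.0025],"spin":0.0382,"fingers":6},{"delta_pos":[-0.425,0.07,0.0038],"spin":0.0509,"fingers":6},{"delta_pos":[-0.5325,0.0875,0.005],"spin":0.0637,"fingers":6}]}}

```text
clock: 2.6
ee_pos: [543.9, -48.9, 225.4]
orientation: [2.248, 2.194, 0.0]
contact_force: [0.8, 0.9, 1.2]
width: 59.9
gripper_force: 0.0
```

```bash
python3 - <<'E'
from h import *
s=bot.get_state();print(s['clock'],s['ee_pos'],s['orientation'])
g=vw(36*np.sin(1.36),-134,66+36*np.cos(1.36)-18.7)
plan([g+[0,0,170],g+[0,0,50],g],[-11,-11,-11],[2,4,4])
E
```

```text
2.6 [543.87815678 -48.86954716 225.35172574] [2.24833288e+00 2.19406036e+00 3.02887149e-04]
[-3.65, 2.16, 0.03] spin 0.084
[-7.29, 4.32, 0.05] spin 0.168
[-7.29, 4.32, 3.05] spin 0.168
[-7.29, 4.32, 6.05] spin 0.168
[-7.29, 4.32, 9.05] spin 0.168
-
[0.0, 0.0, 3.0] spin -0.0
[0.0, 0.0, 4.25] spin -0.0
[0.0, 0.0, 5.5] spin -0.0
[0.0, 0.0, 6.75] spin -0.0
[0.0, 0.0, 8.0] spin -0.0
-
```

Converted, 9 cm / 40 = 0.225, -3.65 cm / 40 = -0.0913, 0.168 rad / 6.2832 = 0.0267.

Request:
{"op": "carry_out", "data": {"moves": [{"delta_pos":[-0.0913,0.055,0],"spin":0.0134,"fingers":6},{"delta_pos":[-0.1825,0.1075,0],"spin":0.0267,"fingers":6},{"delta_pos":[-0.1825,0.1075,0.075],"spin":0.0267,"fingers":6},{"delta_pos":[-0.1825,0.1075,0.15],"spin":0.0267,"fingers":6},{"delta_pos":[-0.1825,0.1075,0.225],"spin":0.0267,"fingers":6}]}}

```text
clock: 3.1
ee_pos: [584.6, -121.4, 134.2]
orientation: [2.422, 2.001, 0.0]
contact_force: [-0.2, -0.5, -0.0]
width: 60.1
gripper_force: 0.0
```

Converted, 8 cm / 40 = 0.2, 7 cm / 40 = 0.175.

Request:
{"op": "carry_out", "data": {"moves": [{"delta_pos":[0,0,0.0625],"spin":0,"fingers":6},{"delta_pos":[0,0,0.125],"spin":0,"fingers":6},{"delta_pos":[0,0,0.175],"spin":0,"fingers":6},{"delta_pos":[0,0,0.2],"spin":0,"fingers":6},{"delta_pos":[0,0,0.2],"spin":0,"fingers":4}]}}

```text
clock: 3.6
ee_pos: [584.1, -120.9, 54.3]
orientation: [-2.42, -2.001, 0.002]
contact_force: [-0.9, -0.8, -0.1]
width: 46.7
gripper_force: 0.0
```

```bash
python3 - <<'E'
from h import *
s=bot.get_state();print(s['clock'],s['ee_pos'],s['orientation'],s['contact_force'])
I=[]
for n in('side','top'):
    im,d=bot.get_image(n);c=px(n,s['ee_pos']).astype(int);print(n,c)
    u,v=c;I.append(cv2.resize(im[v-45:v+45,u-60:u+60,::-1],(400,300),interpolation=cv2.INTER_CUBIC))
cv2.imwrite('pics/g1.png',np.hstack(I))
E
```

```text
3.6 [ 584.09205862 -120.9077743    54.26023854] [-2.41987103e+00 -2.00082712e+00  1.81713526e-03] [-0.90721626 -0.77638554 -0.10676269]
side [313 187]
top [371 195]
```

View pics/g1.png

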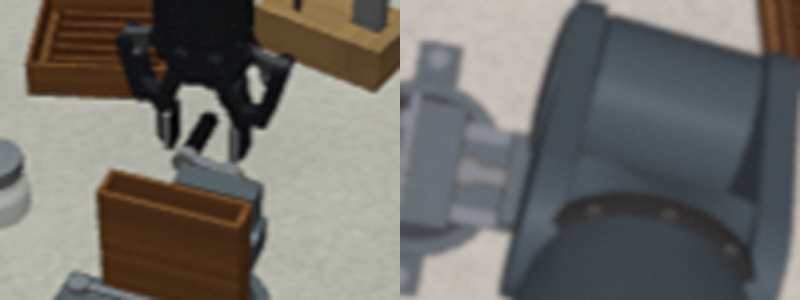

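The left (side) crop shows the handle between the two open fingers. Closing.

Request:
{"op": "carry_out", "data": {"moves": [{"delta_pos":[0,0,0],"spin":0,"fingers":2.5},{"delta_pos":[0,0,0],"spin":0,"fingers":0.5},{"delta_pos":[0,0,0],"spin":0,"fingers":0.5},{"delta_pos":[0,0,0],"spin":0,"fingers":0.5},{"delta_pos":[0,0,0],"spin":0,"fingers":0.5}]}}

```text
clock: 4.2
ee_pos: [586.6, -121.7, 56.7]
orientation: [2.418, 1.999, 0.005]
contact_force: [6.4, -1.4, -0.6]
width: 14.1
gripper_force: 58.6
```

Request:
{"op": "carry_out", "data": {"moves": [{"delta_pos":[0,0,0],"spin":0,"fingers":0.5},{"delta_pos":[0,0,0],"spin":0,"fingers":0.5},{"delta_pos":[0,0,0],"spin":0,"fingers":0.5},{"delta_pos":[0,0,0],"spin":0,"fingers":0.5},{"delta_pos":[0,0,0],"spin":0,"fingers":0.5}]}}

```text
clock: 4.7
ee_pos: [586.7, -121.6, 56.7]
orientation: [2.418, 1.999, 0.005]
contact_force: [6.9, -1.1, -0.1]
width: 14.2
gripper_force: 58.6
```

```bash
python3 - <<'E'
from h import *
s=bot.get_state();p=s['ee_pos'];print(p,s['contact_force'],s['width'])
print('vise', (p-V0)@EX,(p-V0)@EY,p[2]+18.7)
M=R.from_rotvec(s['orientation']).as_matrix();print(M.round(3).tolist())
def rows(a0,da,k,r=36):
    x0,z0=np.sin(a0),np.cos(a0)
    print([[round(r/10*(np.sin(a0+da*i)-x0)*np.sign(M[:,1]@EX),2),round(-r/10*(np.cos(a0+da*i)-z0),2)] for i in range(1,k+1)])
a=1.36
for i in range(5): rows(a,.36 if i<1 else .5,5);a+=5*(.36 if i<1 else .5);print(a)
E
```

```text
[ 586.68331636 -121.62545003   56.74444302] [ 6.90855364 -1.06895114 -0.1051461 ] 14.236139920533187
vise 36.38737761844656 -132.67397850569728 75.44444301557108
[[0.188, 0.982, 0.005], [0.982, -0.188, -0.001], [-0.0, 0.005, -1.0]]
[[np.float64(0.04), np.float64(1.29)], [np.float64(-0.38), np.float64(2.51)], [np.float64(-1.2), np.float64(3.5)], [np.float64(-2.31), np.float64(4.15)], [np.float64(-3.59), np.float64(4.35)]]
3.16
[[np.float64(-1.72), np.float64(-0.47)], [np.float64(-3.0), np.float64(-1.71)], [np.float64(-3.53), np.float64(-3.41)], [np.float64(-3.18), np.float64(-5.16)], [np.float64(-2.03), np.float64(-6.52)]]
5.66
[[np.float64(1.66), np.float64(-0.65)], [np.float64(3.43), np.float64(-0.42)], [np.float64(4.87), np.float64(0.62)], [np.float64(5.63), np.float64(2.23)], [np.float64(5.53), np.float64(4.01)]]
8.16
[[np.float64(-0.94), np.float64(1.51)], [np.float64(-2.49), np.float64(2.39)], [np.float64(-4.27), np.float64(2.42)], [np.float64(-5.85), np.float64(1.59)], [np.float64(-6.83), np.float64(0.1)]]
10.66
[[np.float64(-0.15), np.float64(-1.77)], [np.float64(0.57), np.float64(-3.41)], [np.float64(1.98), np.float64(-4.49)], [np.float64(3.74), np.float64(-4.77)], [np.float64(5.41), np.float64(-4.17)]]
13.16
```

Converted, 4.15 cm / 40 = 0.1038, 3.95 cm / 40 = 0.0988.

Request:
{"op": "carry_out", "data": {"moves": [{"delta_pos":[0,0.0075,0.0275],"spin":0,"fingers":0.5},{"delta_pos":[0,-0.0038,0.0575],"spin":0,"fingers":0.5},{"delta_pos":[0,-0.0238,0.0825],"spin":0,"fingers":0.5},{"delta_pos":[0,-0.0513,0.0988],"spin":0,"fingers":0.5},{"delta_pos":[0,-0.0838,0.1038],"spin":0,"fingers":0.5}]}}

```text
clock: 5.2
ee_pos: [552.4, -115.0, 13.4]
orientation: [2.419, 2.0, 0.003]
contact_force: [5.9, -0.0, -2.0]
width: 14.0
gripper_force: 59.4
```

```bash
python3 - <<'E'
from h import *
s=bot.get_state();p=s['ee_pos'];print(p,s['contact_force'],s['width'],s['orientation'])
print('vise', (p-V0)@EX,(p-V0)@EY,p[2]+18.7)
E
```

```text
[ 552.41131092 -115.04668801   13.40647493] [ 5.88722279 -0.04527649 -2.03695765] 14.009710006523028 [2.4193987  2.00016703 0.00264686]
vise 1.475724730933616 -132.75958724409188 32.10647493118642
```

Converted, -6.5 cm / 40 = -0.1625, -5.15 cm / 40 = -0.1288.

Request:
{"op": "carry_out", "data": {"moves": [{"delta_pos":[0,-0.0425,-0.0125],"spin":0,"fingers":0.5},{"delta_pos":[0,-0.075,-0.0425],"spin":0,"fingers":0.5},{"delta_pos":[0,-0.0888,-0.085],"spin":0,"fingers":0.5},{"delta_pos":[0,-0.08,-0.1288],"spin":0,"fingers":0.5},{"delta_pos":[0,-0.0513,-0.1625],"spin":0,"fingers":0.5}]}}

```text
clock: 5.7
ee_pos: [530.7, -110.7, 78.9]
orientation: [-2.42, -2.001, 0.001]
contact_force: [9.8, -0.1, -25.2]
width: 13.8
gripper_force: 58.5
```

Converted, 5.65 cm / 40 = 0.1413, 5.55 cm / 40 = 0.1388.

Request:
{"op": "carry_out", "data": {"moves": [{"delta_pos":[0,0.0413,-0.0163],"spin":0,"fingers":0.5},{"delta_pos":[0,0.0863,-0.01],"spin":0,"fingers":0.5},{"delta_pos":[0,0.1213,0.015],"spin":0,"fingers":0.5},{"delta_pos":[0,0.1413,0.0563],"spin":0,"fingers":0.5},{"delta_pos":[0,0.1388,0.1],"spin":0,"fingers":0.5}]}}

```text
clock: 6.2
ee_pos: [586.4, -121.5, 38.5]
orientation: [-2.421, -2.002, 0.0]
contact_force: [-13.0, 2.2, 9.9]
width: 14.0
gripper_force: 63.1
```

```bash
python3 - <<'E'
from h import *
s=bot.get_state();p=s['ee_pos'];print(p,s['contact_force'],s['width'],s['orientation'])
x,y,z=(p-V0)@EX,(p-V0)@EY,p[2]+18.7
print('vise',x,y,z, np.arctan2(x,z-67)+2*np.pi,np.hypot(x,z-67))
E
```

```text
[ 586.3667147  -121.46196113   38.52908582] [-13.0322708    2.23348223   9.87348372] 13.957191261744624 [-2.42081011e+00 -2.00228324e+00  3.97682185e-04]
vise 36.04524840946468 -132.57390331770705 57.22908581576952 8.118693822736766 37.34609346231025
```

Request:
{"op": "carry_out", "data": {"moves": [{"delta_pos":[0,-0.0275,0.0363],"spin":0,"fingers":0.5},{"delta_pos":[0,-0.065,0.0588],"spin":0,"fingers":0.5},{"delta_pos":[0,-0.1075,0.06],"spin":0,"fingers":0.5},{"delta_pos":[0,-0.145,0.04],"spin":0,"fingers":0.5},{"delta_pos":[0,-0.1625,0.0175],"spin":0,"fingers":0.5}]}}

```text
clock: 6.7
ee_pos: [521.4, -109.0, 31.6]
orientation: [-2.421, -2.002, 0.0]
contact_force: [4.8, -1.3, -5.2]
width: 13.9
gripper_force: 61.4
```

```bash
python3 - <<'E'
from h import *
s=bot.get_state();p=s['ee_pos'];print(p,s['contact_force'],s['width'],s['orientation'])
x,y,z=(p-V0)@EX,(p-V0)@EY,p[2]+18.7
print('vise',x,y,z, np.arctan2(x,z-67)+4*np.pi,np.hypot(x,z-67))
E
```

```text
[ 521.36016147 -109.00727014   31.58035806] [ 4.76216173 -1.32112908 -5.16274507] 13.908798141771143 [-2.42111195e+00 -2.00180898e+00  2.73381437e-04]
vise -30.170032839067176 -132.7596484403802 50.28035806030812 10.48952719581553 34.4931487124892
```

Converted, -2 cm / 40 = -0.05, -1.8 cm / 40 = -0.045.

Request:
{"op": "carry_out", "data": {"moves": [{"delta_pos":[0,-0.005,-0.0125],"spin":0,"fingers":0.5},{"delta_pos":[0,-0.0088,-0.025],"spin":0,"fingers":0.5},{"delta_pos":[0,-0.01,-0.0375],"spin":0,"fingers":0.5},{"delta_pos":[0,-0.01,-0.045],"spin":0,"fingers":0.5},{"delta_pos":[0,-0.01,-0.05],"spin":0,"fingers":0.5}]}}

```text
clock: 7.2
ee_pos: [517.0, -108.1, 51.4]
orientation: [-2.419, -2.0, 0.004]
contact_force: [-6.1, -1.7, -6.5]
width: 13.5
gripper_force: 61.2
```

```bash
cat > st.py <<'E'
from h import *
s=bot.get_state();p=s['ee_pos'];print(s['clock'],p.round(1),s['contact_force'].round(1),s['width'])
x,y,z=(p-V0)@EX,(p-V0)@EY,p[2]+18.7
a=np.arctan2(x,z-67)+4*np.pi;f=s['contact_force']
print('vise',x,y,z,a,'tang',(f@EX)*np.cos(a)-f[2]*np.sin(a))
E
python3 st.py
```

```text
7.2 [ 517.  -108.1   51.4] [-6.1 -1.7 -6.5] 13.530610931806228
vise -34.64375582834393 -132.73747848436827 70.06317426501437 11.083764174511721 tang -6.972744971999323
```

Request:
{"op": "carry_out", "data": {"moves": [{"delta_pos":[0,-0.0025,-0.0075],"spin":0,"fingers":0.5},{"delta_pos":[0,-0.0025,-0.0125],"spin":0,"fingers":0.5},{"delta_pos":[0,0,-0.0175],"spin":0,"fingers":0.5},{"delta_pos":[0,0,-0.0175],"spin":0,"fingers":0.5},{"delta_pos":[0,0,-0.0175],"spin":0,"fingers":0.5}]}}

```text
clock: 7.7
ee_pos: [518.0, -108.3, 58.7]
orientation: [-2.42, -2.002, 0.001]
contact_force: [-4.5, -1.4, -7.5]
width: 14.2
gripper_force: 61.0
```

```bash
python3 st.py
```

```text
7.7 [ 518.  -108.3   58.7] [-4.5 -1.4 -7.5] 14.198165476401003
vise -33.58723919784791 -132.7203969909498 77.35236234354227 11.294558015257765 tang -8.364714060378365
```

Converted, -0.8 cm / 40 = -0.02, -0.5 cm / 40 = -0.0125.

Request:
{"op": "carry_out", "data": {"moves": [{"delta_pos":[0,0.0025,-0.0075],"spin":0,"fingers":0.5},{"delta_pos":[0,0.005,-0.0125],"spin":0,"fingers":0.5},{"delta_pos":[0,0.0075,-0.02],"spin":0,"fingers":0.5},{"delta_pos":[0,0.0075,-0.02],"spin":0,"fingers":0.5},{"delta_pos":[0,0.0075,-0.02],"spin":0,"fingers":0.5}]}}

```text
clock: 8.2
ee_pos: [521.1, -108.9, 66.7]
orientation: [-2.421, -2.002, 0.001]
contact_force: [-4.6, -0.9, -13.6]
width: 13.6
gripper_force: 60.4
```

```bash
python3 st.py
```

```text
8.2 [ 521.1 -108.9   66.7] [ -4.6  -0.9 -13.6] 13.5707260170415
vise -30.481947386866494 -132.70008625817488 85.38028357843879 11.53818879486927 tang -13.837698495109349
```

Converted, -11 cm / 40 = -0.275, -6 cm / 40 = -0.15.

Request:
{"op": "carry_out", "data": {"moves": [{"delta_pos":[0,0,0],"spin":0,"fingers":4},{"delta_pos":[0,0,0],"spin":0,"fingers":6},{"delta_pos":[0,0,-0.05],"spin":0,"fingers":6},{"delta_pos":[0,0,-0.15],"spin":0,"fingers":6},{"delta_pos":[0,0,-0.275],"spin":0,"fingers":6}]}}

```text
clock: 8.7
ee_pos: [521.7, -108.9, 178.3]
orientation: [2.421, 2.001, 0.001]
contact_force: [1.5, -0.1, -0.0]
width: 60.1
gripper_force: 0.0
```

```bash
python3 - <<'E'
from h import *
s=bot.get_state();print(s['ee_pos'],s['contact_force'])
b=np.array([468.5,-336.3,128-18.7]);print(b)
plan([b+[0,0,130],b+[0,0,60]],[63,63],[12,3])
E
```

```text
[ 521.72867268 -108.88061317  178.31093023] [ 1.45375645 -0.11262359 -0.02126917]
[ 468.5 -336.3  109.3]
[-1.94, -0.08, -0.51] spin -0.107
[-3.89, -0.16, -1.02] spin -0.215
[-5.83, -0.24, -1.52] spin -0.322
[-7.78, -0.32, -2.03] spin -0.43
[-9.72, -0.4, -2.54] spin -0.537
-
[-1.63, -1.06, -0.51] spin -0.107
[-3.26, -2.13, -1.02] spin -0.215
[-4.89, -3.19, -1.52] spin -0.322
[-6.52, -4.25, -2.03] spin -0.43
[-8.15, -5.31, -2.54] spin -0.537
-
[-0.86, -1.75, -0.51] spin -0.107
[-1.71, -3.49, -1.02] spin -0.215
[-1.71, -3.49, 1.32] spin -0.215
[-1.71, -3.49, 3.65] spin -0.215
[-1.71, -3.49, 5.98] spin -0.215
-
```

Converted, -9.7 cm / 40 = -0.2425, -7.8 cm / 40 = -0.195, -0.537 rad / 6.2832 = -0.0855.

Request:
{"op": "carry_out", "data": {"moves": [{"delta_pos":[-0.0475,-0.0025,-0.0125],"spin":-0.0175,"fingers":6},{"delta_pos":[-0.0975,-0.005,-0.025],"spin":-0.0342,"fingers":6},{"delta_pos":[-0.145,-0.005,-0.0375],"spin":-0.0509,"fingers":6},{"delta_pos":[-0.195,-0.0075,-0.05],"spin":-0.0684,"fingers":6},{"delta_pos":[-0.2425,-0.01,-0.0625],"spin":-0.0855,"fingers":6}]}}

```text
clock: 9.2
ee_pos: [500.2, -204.6, 203.6]
orientation: [1.795, 2.573, 0.002]
contact_force: [0.8, -0.2, 0.4]
width: 60.0
gripper_force: 0.0
```

Converted, -8.2 cm / 40 = -0.205, -6.5 cm / 40 = -0.1625, -0.537 rad / 6.2832 = -0.0855.

Request:
{"op": "carry_out", "data": {"moves": [{"delta_pos":[-0.04,-0.0275,-0.0125],"spin":-0.0175,"fingers":6},{"delta_pos":[-0.0825,-0.0525,-0.025],"spin":-0.0342,"fingers":6},{"delta_pos":[-0.1225,-0.08,-0.0375],"spin":-0.0509,"fingers":6},{"delta_pos":[-0.1625,-0.1063,-0.05],"spin":-0.0684,"fingers":6},{"delta_pos":[-0.205,-0.1325,-0.0625],"spin":-0.0855,"fingers":6}]}}

```text
clock: 9.7
ee_pos: [478.1, -299.9, 228.6]
orientation: [1.048, 2.957, -0.001]
contact_force: [-0.7, 0.3, -0.3]
width: 60.3
gripper_force: 0.0
```

```bash
python3 - <<'E'
from h import *
s=bot.get_state();print(s['ee_pos'])
I=[];yaw=np.radians(-11)
for n in('side','top'):
    im,d=bot.get_image(n);g=im.astype(int);X=cloud(n,d)
    c=px(n,[575,0,80]).astype(int);u,v=c;I.append(cv2.resize(im[v-60:v+60,u-80:u+80,::-1],(400,300),interpolation=cv2.INTER_CUBIC))
    L=np.stack([(X-V0)@EX,(X-V0)@EY,X[...,2]],-1)
    sel=lambda lo,hi:L[np.all((L>lo)&(L<hi),-1)]
    q=sel([-70,-10,152],[70,80,170]);r=cv2.minAreaRect(q[:,:2].astype(np.float32))
    print(n,'rim(vise frame)',np.round(r[0],1),np.round(r[1],1),round(r[2],1),np.percentile(q,[2,98],axis=0).round(1).tolist(),len(q))
    brown=(g[...,0]-g[...,2])>35
    q=L[np.all((L>[-44,-60,72])&(L<[44,80,83]),-1)&~brown];h,e=np.histogram(q[:,1],bins=np.arange(-60,80,4));print(list(zip(e[:-1].tolist(),h.tolist())))
    # bar
    q=X[np.all((X>[418,-386,149])&(X<[518,-286,158]),-1)]
    if len(q)>5:
        r=cv2.minAreaRect(q[:,:2].astype(np.float32));print('bar',np.round(r[0],1),np.round(r[1],1),round(r[2],1),len(q))
cv2.imwrite('pics/v1.png',np.hstack(I))
b=np.array([468.5,-336.3,128-18.7])
plan([b+[0,0,130],b+[0,0,60]],[63,63],[2,3])
E
```

```text
[ 478.11552674 -299.89305707  228.63476295]
side rim(vise frame) [-8.7 37. ] [101.   30.4] 1.1 [[-58.7, 24.0, 152.2], [39.5, 51.7, 161.7]] 365
[(-60, 0), (-56, 0), (-52, 0), (-48, 0), (-44, 0), (-40, 0), (-36, 0), (-32, 0), (-28, 0), (-24, 0), (-20, 0), (-16, 0), (-12, 0), (-8, 0), (-4, 0), (0, 0), (4, 0), (8, 0), (12, 0), (16, 0), (20, 0), (24, 0), (28, 0), (32, 0), (36, 0), (40, 0), (44, 1), (48, 57), (52, 62), (56, 42), (60, 48), (64, 56), (68, 45), (72, 55)]
bar [ 466.8 -334.9] [18.1 29.8] 60.5 38
top rim(vise frame) [-7.7 37.3] [ 26.2 100.1] 90.0 [[-56.9, 24.4, 153.8], [41.4, 50.3, 164.1]] 226
[(-60, 8), (-56, 6), (-52, 6), (-48, 3), (-44, 6), (-40, 5), (-36, 6), (-32, 8), (-28, 12), (-24, 13), (-20, 33), (-16, 62), (-12, 59), (-8, 63), (-4, 59), (0, 62), (4, 60), (8, 62), (12, 59), (16, 63), (20, 50), (24, 9), (28, 0), (32, 0), (36, 0), (40, 0), (44, 0), (48, 0), (52, 0), (56, 27), (60, 63), (64, 63), (68, 57), (72, 63)]
bar [ 469.3 -333.7] [11.5 25.3] 66.6 39
[-0.75, -1.67, -0.52] spin -0.107
[-1.5, -3.34, -1.05] spin -0.214
[-1.5, -3.34, 1.28] spin -0.214
[-1.5, -3.34, 3.62] spin -0.214
[-1.5, -3.34, 5.95] spin -0.214
-
```

View pics/v1.png

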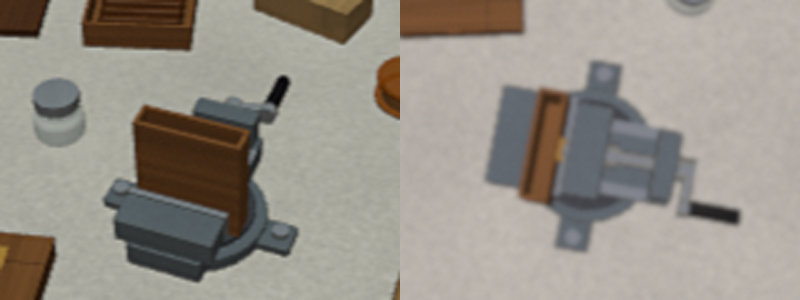

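The vise is closed: the jaw face is at y≈24, and the case is square against the fixed jaw with its centre at x≈-8, y≈37 in the vise frame. Now the bar.

Converted, 6 cm / 40 = 0.15, 3.6 cm / 40 = 0.09, -0.214 rad / 6.2832 = -0.0341.

Request:
{"op": "carry_out", "data": {"moves": [{"delta_pos":[-0.02,-0.0425,-0.0125],"spin":-0.017,"fingers":6},{"delta_pos":[-0.0375,-0.0825,-0.025],"spin":-0.0341,"fingers":6},{"delta_pos":[-0.0375,-0.0825,0.0325],"spin":-0.0341,"fingers":6},{"delta_pos":[-0.0375,-0.0825,0.09],"spin":-0.0341,"fingers":6},{"delta_pos":[-0.0375,-0.0825,0.15],"spin":-0.0341,"fingers":6}]}}

```text
clock: 10.3
ee_pos: [468.9, -333.5, 167.0]
orientation: [0.738, 3.051, -0.002]
contact_force: [0.9, -0.1, -0.2]
width: 59.9
gripper_force: 0.0
```

```bash
python3 - <<'E'
from h import *
s=bot.get_state();print(s['ee_pos'],s['orientation'])
I=[]
for n in('side','top'):
    im,d=bot.get_image(n);c=px(n,s['ee_pos']).astype(int);u,v=c
    I.append(cv2.resize(im[v-38:v+37,u-50:u+50,::-1],(400,300),interpolation=cv2.INTER_CUBIC))
cv2.imwrite('pics/b1.png',np.hstack(I))
b=np.array([468.3,-335.5,128-18.7])
plan([b],[63],[5])
E
```

```text
[ 468.9360956  -333.46488705  166.97639037] [ 7.37984786e-01  3.05065823e+00 -1.51551307e-03]
[-0.04, -0.05, 1.11] spin -0.001
[-0.08, -0.1, 2.22] spin -0.001
[-0.12, -0.15, 3.33] spin -0.002
[-0.17, -0.2, 4.44] spin -0.002
[-0.21, -0.25, 5.55] spin -0.003
-
```

View pics/b1.png

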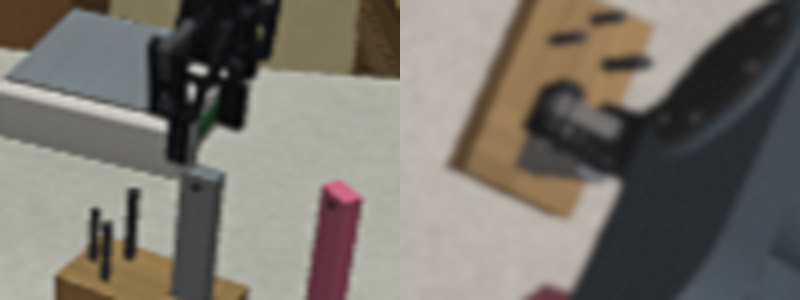

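The fingers straddle the bar top: left crop bar at about (200,175), finger tips at (178,160) and (235,125). Descending.

Converted, 5.5 cm / 40 = 0.1375, 4.6 cm / 40 = 0.115.

Request:
{"op": "carry_out", "data": {"moves": [{"delta_pos":[-0.0025,-0.0025,0.0275],"spin":0,"fingers":6},{"delta_pos":[-0.005,-0.005,0.055],"spin":0,"fingers":6},{"delta_pos":[-0.005,-0.005,0.085],"spin":0,"fingers":6},{"delta_pos":[-0.005,-0.005,0.115],"spin":0,"fingers":6},{"delta_pos":[-0.005,-0.005,0.1375],"spin":0,"fingers":6}]}}

```text
clock: 10.9
ee_pos: [468.7, -336.2, 110.6]
orientation: [-0.734, -3.054, -0.0]
contact_force: [0.3, -0.6, 0.2]
width: 60.0
gripper_force: 0.0
```

Request:
{"op": "carry_out", "data": {"moves": [{"delta_pos":[0,0,0],"spin":0,"fingers":4},{"delta_pos":[0,0,0],"spin":0,"fingers":2},{"delta_pos":[0,0,0],"spin":0,"fingers":0.5},{"delta_pos":[0,0,0],"spin":0,"fingers":0.5},{"delta_pos":[0,0,0],"spin":0,"fingers":0.5}]}}

```text
clock: 11.4
ee_pos: [469.1, -336.5, 112.4]
orientation: [0.734, 3.054, -0.001]
contact_force: [0.2, 0.6, 3.0]
width: 15.0
gripper_force: 58.8
```

```bash
python3 - <<'E'
from h import *
s=bot.get_state();print(s['ee_pos'],s['orientation'],s['contact_force'],s['ft_torque'],s['width'],s['gripper_force'])
E
```

```text
[ 469.13468748 -336.52245575  112.38091667] [ 7.34151664e-01  3.05364003e+00 -6.00799170e-04] [0.16597288 0.55630203 3.04012965] [ 0.19135609  0.01052697 -0.00487485] 15.02683502529911 58.846179842948914
```

Converted, -14 cm / 40 = -0.35, -10 cm / 40 = -0.25.

Request:
{"op": "carry_out", "data": {"moves": [{"delta_pos":[0,0,-0.025],"spin":0,"fingers":0.5},{"delta_pos":[0,0,-0.075],"spin":0,"fingers":0.5},{"delta_pos":[0,0,-0.15],"spin":0,"fingers":0.5},{"delta_pos":[0,0,-0.25],"spin":0,"fingers":0.5},{"delta_pos":[0,0,-0.35],"spin":0,"fingers":0.5}]}}

```text
clock: 11.9
ee_pos: [468.2, -335.9, 253.1]
orientation: [-0.734, -3.053, -0.001]
contact_force: [0.0, -1.1, -5.7]
width: 15.1
gripper_force: 58.9
```

Converted, -5 cm / 40 = -0.125, -4 cm / 40 = -0.1.

Request:
{"op": "carry_out", "data": {"moves": [{"delta_pos":[0,0,-0.05],"spin":0,"fingers":0.5},{"delta_pos":[0,0,-0.1],"spin":0,"fingers":0.5},{"delta_pos":[0,0,-0.125],"spin":0,"fingers":0.5},{"delta_pos":[0,0,-0.125],"spin":0,"fingers":0.5},{"delta_pos":[0,0,-0.125],"spin":0,"fingers":0.5}]}}

```text
clock: 12.4
ee_pos: [468.5, -336.0, 300.7]
orientation: [-0.734, -3.053, -0.001]
contact_force: [1.0, 0.1, -5.6]
width: 15.1
gripper_force: 59.1
```

```bash
python3 - <<'E'
from h import *
s=bot.get_state();print(s['ee_pos'],s['contact_force'],s['width'])
t=vw(-8.2,37.1,298);print(t)
plan([t+[-30,-60,0],t],[79,79],[10,5])
E
```

```text
[ 468.50096951 -336.04647978  300.72934241] [ 0.99950454  0.12336927 -5.59785348] 15.050731720106803
[575.3337  53.4984 298.    ]
[0.81, 3.28, 0.03] spin -0.028
[1.63, 6.57, 0.05] spin -0.056
[2.44, 9.85, 0.08] spin -0.084
[3.25, 13.14, 0.11] spin -0.112
[4.07, 16.42, 0.14] spin -0.14
-
[0.35, 3.37, 0.03] spin -0.028
[0.69, 6.73, 0.05] spin -0.056
[1.04, 10.1, 0.08] spin -0.084
[1.39, 13.46, 0.11] spin -0.112
[1.74, 16.83, 0.14] spin -0.14
-
[-0.36, 1.29, 0.0] spin -0.0
[-0.72, 2.58, 0.0] spin -0.0
[-1.08, 3.88, 0.0] spin -0.0
[-1.44, 5.17, 0.0] spin -0.0
[-1.8, 6.46, 0.0] spin -0.0
-
```

Converted, 16.4 cm / 40 = 0.41, 13.1 cm / 40 = 0.3275, -0.14 rad / 6.2832 = -0.0223.

Request:
{"op": "carry_out", "data": {"moves": [{"delta_pos":[0.02,0.0825,0],"spin":-0.0045,"fingers":0.5},{"delta_pos":[0.04,0.165,0],"spin":-0.0089,"fingers":0.5},{"delta_pos":[0.06,0.2475,0],"spin":-0.0134,"fingers":0.5},{"delta_pos":[0.0825,0.3275,0],"spin":-0.0178,"fingers":0.5},{"delta_pos":[0.1025,0.41,0],"spin":-0.0223,"fingers":0.5}]}}

```text
clock: 12.9
ee_pos: [506.4, -170.2, 300.4]
orientation: [-0.517, -3.096, -0.001]
contact_force: [1.9, -1.1, -6.0]
width: 15.2
gripper_force: 60.1
```

Converted, 16.8 cm / 40 = 0.42, 13.5 cm / 40 = 0.3375, -0.14 rad / 6.2832 = -0.0223.

Request:
{"op": "carry_out", "data": {"moves": [{"delta_pos":[0.0088,0.085,0],"spin":-0.0045,"fingers":0.5},{"delta_pos":[0.0175,0.1675,0],"spin":-0.0089,"fingers":0.5},{"delta_pos":[0.025,0.2525,0],"spin":-0.0134,"fingers":0.5},{"delta_pos":[0.035,0.3375,0],"spin":-0.0178,"fingers":0.5},{"delta_pos":[0.0425,0.42,0],"spin":-0.0223,"fingers":0.5}]}}

```text
clock: 13.4
ee_pos: [545.1, -5.8, 300.4]
orientation: [-0.299, -3.125, 0.0]
contact_force: [1.2, -0.7, -5.6]
width: 15.5
gripper_force: 60.1
```

Converted, 6.4 cm / 40 = 0.16, 5 cm / 40 = 0.125.

Request:
{"op": "carry_out", "data": {"moves": [{"delta_pos":[-0.01,0.04,0],"spin":0,"fingers":0.5},{"delta_pos":[-0.0225,0.08,0],"spin":0,"fingers":0.5},{"delta_pos":[-0.035,0.125,0],"spin":0,"fingers":0.5},{"delta_pos":[-0.045,0.16,0],"spin":0,"fingers":0.5},{"delta_pos":[-0.045,0.16,0],"spin":0,"fingers":0.5}]}}

```text
clock: 13.9
ee_pos: [576.0, 53.0, 301.2]
orientation: [-0.3, -3.127, -0.0]
contact_force: [-1.1, -0.4, -5.7]
width: 15.4
gripper_force: 60.2
```

```bash
python3 - <<'E'
from h import *
s=bot.get_state();p=s['ee_pos'];print(p,s['orientation'],'vise',(p-V0)@EX,(p-V0)@EY)
M=R.from_rotvec(s['orientation']).as_matrix();print('yaw',np.degrees(np.arctan2(M[1,1],M[0,1])))
I=[]
for n in('side','top'):
    im,d=bot.get_image(n);X=cloud(n,d);np.save(n+'1.npy',d);cv2.imwrite(f'pics/{n}1.png',im[...,::-1])
    L=np.stack([(X-V0)@EX,(X-V0)@EY,X[...,2]],-1)
    for nm,lo,hi in(('rim',[-75,10,155],[60,65,168]),('bar low',[-75,10,200],[60,65,235]),('bar hi',[-75,10,235],[60,65,270])):
        q=L[np.all((L>lo)&(L<hi),-1)]
        if len(q)>5:print(n,nm,len(q),np.percentile(q,[2,50,98],axis=0).round(1).tolist())
    u,v=px(n,vw(-8,37,180)).astype(int);I.append(cv2.resize(im[v-38:v+37,u-50:u+50,::-1],(400,300),interpolation=cv2.INTER_CUBIC))
cv2.imwrite('pics/m1.png',np.hstack(I))
E
```

```text
[575.97395375  53.01592251 301.15858815] [-2.99951126e-01 -3.12654343e+00 -1.74729546e-04] vise -7.485718621557746 36.778361071813386
yaw 79.03997419120444
side rim 280 [[-58.9, 23.2, 155.2], [-11.1, 38.4, 158.8], [39.7, 51.5, 161.8]]
side bar low 180 [[-23.0, 31.1, 202.6], [-11.4, 43.2, 219.0], [4.0, 45.7, 234.5]]
side bar hi 215 [[-23.0, 29.7, 235.9], [-11.7, 43.1, 252.7], [5.0, 45.3, 269.5]]
top rim 74 [[-57.5, 24.3, 156.4], [-45.7, 32.6, 160.4], [-24.2, 50.2, 162.9]]
```

View pics/m1.png

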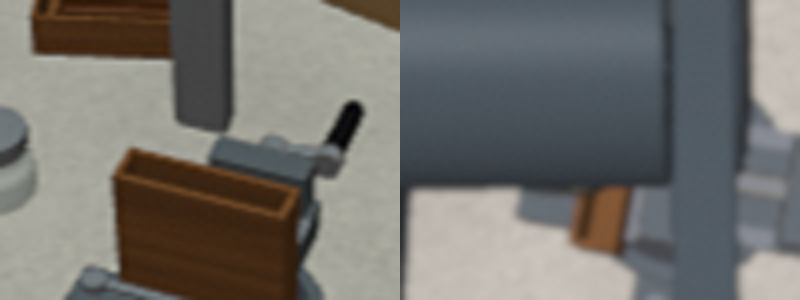

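```bash
python3 - <<'E'
from h import *
d=np.load('side1.npy');X=cloud('side',d)
L=np.stack([(X-V0)@EX,(X-V0)@EY,X[...,2]],-1)
for nm,lo,hi in(('bar face',[-19,38,205],[0,60,265]),('case face',[-50,42,90],[30,65,150]),('case face mid',[-20,42,100],[10,65,150])):
    q=L[np.all((L>lo)&(L<hi),-1)]
    A=np.c_[q[:,0],q[:,2]-np.median(q[:,2]),np.ones(len(q))];k=np.ones(len(q),bool)
    for _ in range(4):
        c=np.linalg.lstsq(A[k],q[k,1],rcond=None)[0];r=q[:,1]-A@c;k=abs(r)<2.5*np.std(r[k])+.3
    print(nm,len(q),k.sum(),'slope x,z',c[:2].round(4),'y at x=-9',(c[2]-9*c[0]).round(2),'std',r[k].std().round(2),'zmed',np.median(q[:,2]))
E
```

```text
bar face 202 202 slope x,z [ 0.0037 -0.0082] y at x=-9 43.44 std 1.07 zmed 235.07558570412715
case face 654 650 slope x,z [0.0036 0.0011] y at x=-9 49.63 std 1.05 zmed 120.69851215913559
case face mid 204 204 slope x,z [0.0082 0.0129] y at x=-9 49.67 std 1.1 zmed 126.00181886888907
```

Converted, 4.6 cm / 40 = 0.115, 4.2 cm / 40 = 0.105.

Request:
{"op": "carry_out", "data": {"moves": [{"delta_pos":[0,0.0025,0.025],"spin":0,"fingers":0.5},{"delta_pos":[0,0.0025,0.075],"spin":0,"fingers":0.5},{"delta_pos":[0,0.0025,0.095],"spin":0,"fingers":0.5},{"delta_pos":[0,0.0025,0.105],"spin":0,"fingers":0.5},{"delta_pos":[0,0.0025,0.115],"spin":0,"fingers":0.5}]}}

```text
clock: 14.5
ee_pos: [575.8, 53.1, 256.0]
orientation: [0.301, 3.126, 0.001]
contact_force: [1.0, 2.0, -4.0]
width: 15.4
gripper_force: 60.4
```

```bash
python3 st.py
```

```text
14.5 [575.8  53.1 256. ] [ 1.  2. -4.] 15.422840856935865
vise -7.626221515765471 36.818252586203066 274.74818931706005 12.529678122643228 tang 0.4454356756015849
```

Converted, 1.4 cm / 40 = 0.035, 1 cm / 40 = 0.025.

Request:
{"op": "carry_out", "data": {"moves": [{"delta_pos":[0,0.0025,0.005],"spin":0,"fingers":0.5},{"delta_pos":[0,0.0025,0.01],"spin":0,"fingers":0.5},{"delta_pos":[0,0.0025,0.0175],"spin":0,"fingers":0.5},{"delta_pos":[0,0.0025,0.025],"spin":0,"fingers":0.5},{"delta_pos":[0,0.0025,0.035],"spin":0,"fingers":0.5}]}}

```text
clock: 15.0
ee_pos: [575.9, 54.1, 241.7]
orientation: [0.301, 3.127, -0.0]
contact_force: [-0.1, -0.4, -5.2]
width: 15.8
gripper_force: 60.2
```

```bash
python3 st.py
```

```text
15.0 [575.9  54.1 241.7] [-0.1 -0.4 -5.2] 15.825219375807032
vise -7.805793094743394 37.815112077078766 260.3607846764813 12.526023462357394 tang -0.24914383906669268
```

Converted, 4.2 cm / 40 = 0.105, 3.7 cm / 40 = 0.0925.

Request:
{"op": "carry_out", "data": {"moves": [{"delta_pos":[0,0,0.02],"spin":0,"fingers":0.5},{"delta_pos":[0,0,0.045],"spin":0,"fingers":0.5},{"delta_pos":[0,0,0.07],"spin":0,"fingers":0.5},{"delta_pos":[0,0,0.0925],"spin":0,"fingers":0.5},{"delta_pos":[0,0,0.105],"spin":0,"fingers":0.5}]}}

```text
clock: 15.5
ee_pos: [575.4, 54.1, 198.5]
orientation: [-0.301, -3.126, 0.0]
contact_force: [0.1, -0.5, -4.9]
width: 15.1
gripper_force: 60.1
```

Request:
{"op": "carry_out", "data": {"moves": [{"delta_pos":[0,-0.0025,0],"spin":0,"fingers":0.5},{"delta_pos":[0,-0.005,0],"spin":0,"fingers":0.5},{"delta_pos":[0,-0.0075,0],"spin":0,"fingers":0.5},{"delta_pos":[0,-0.0075,0],"spin":0,"fingers":0.5},{"delta_pos":[0,-0.0075,0],"spin":0,"fingers":0.5}]}}

```text
clock: 16.0
ee_pos: [575.3, 52.8, 199.7]
orientation: [0.301, 3.127, 0.005]
contact_force: [2.9, 11.2, -12.7]
width: 15.2
gripper_force: 59.7
```

```bash
python3 st.py; python3 -c "
from h import *
f=bot.get_state();print(f['contact_force']@EY,f['contact_force']@EX,f['ft_torque'],f['orientation'])"
```

```text
16.0 [575.3  52.8 199.7] [  2.9  11.2 -12.7] 15.208941259383616
vise -8.107756568130146 36.4218504595177 218.4000203061922 12.512869832960162 tang 0.07432779914062693
11.547845237136066 0.7570316175740954 [ 2.34910519 -0.46185024 -0.04293775] [0.30124199 3.12697139 0.00519727]
```

Converted, 0.1 cm / 40 = 0.0025.

Request:
{"op": "carry_out", "data": {"moves": [{"delta_pos":[0,0.0025,0],"spin":0,"fingers":0.5},{"delta_pos":[0,0.0025,0],"spin":0,"fingers":0.5},{"delta_pos":[0,0.0025,0],"spin":0,"fingers":0.5},{"delta_pos":[0,0.0025,0],"spin":0,"fingers":0.5},{"delta_pos":[0,0.0025,0],"spin":0,"fingers":0.5}]}}

```text
clock: 16.5
ee_pos: [575.4, 53.1, 199.9]
orientation: [0.301, 3.127, 0.003]
contact_force: [0.5, 6.0, -9.6]
width: 15.3
gripper_force: 59.9
```

```bash
python3 st.py; python3 - <<'E'
from h import *
f=bot.get_state();print(f['contact_force']@EY,f['ft_torque'])
im,d=bot.get_image('side');X=cloud('side',d)
L=np.stack([(X-V0)@EX,(X-V0)@EY,X[...,2]],-1)
for nm,lo,hi in(('bar',[-75,20,172],[60,60,200]),('rim',[-75,10,154],[60,65,168])):
    q=L[np.all((L>lo)&(L<hi),-1)];print(nm,len(q),np.percentile(q,[2,50,98],axis=0).round(1).tolist())
for nm,lo,hi in(('bar face',[-19,38,170],[0,60,225]),('case face',[-50,42,90],[30,65,150])):
    q=L[np.all((L>lo)&(L<hi),-1)];A=np.c_[q[:,0],q[:,2]-120,np.ones(len(q))];c=np.linalg.lstsq(A,q[:,1],rcond=None)[0];print(nm,len(q),c.round(3))
u,v=px('side',vw(-8,37,180)).astype(int);cv2.imwrite('pics/f1.png',cv2.resize(im[v-60:v+60,u-80:u+80,::-1],(640,480),interpolation=cv2.INTER_CUBIC))
E
```

```text
16.5 [575.4  53.1 199.9] [ 0.5  6.  -9.6] 15.302677976125079
vise -8.019106218686058 36.72930191701459 218.6311096409113 12.513534210443952 tang -1.137576353478455
6.018837611750996 [ 1.40473658 -0.14090084 -0.09827064]
bar 127 [[-23.7, 28.2, 172.5], [-13.1, 43.2, 183.8], [4.3, 46.0, 197.5]]
rim 324 [[-58.7, 24.2, 154.3], [-14.7, 44.3, 159.0], [39.5, 51.5, 166.6]]
bar face 132 [ 0.116  0.302 26.339]
case face 656 [4.0000e-03 2.0000e-03 4.9688e+01]
```

View pics/f1.png

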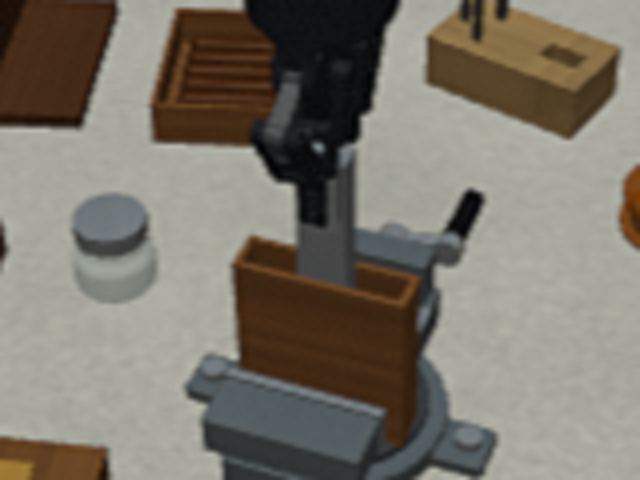

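The picture shows the bar upright in the case mouth at (330,260). It is centred to about 0.1 mm in x, with its nose about 60 mm below the mouth, and it presses the latch wall with 6 N. The case is upright and clamped.

```bash
python3 -c "
from rig import bot
print(bot.finish_job())"
```

```text
the job is handed in; nothing more can be done
None
```

I handed the job in at 16.5 s on the clock, with the case clamped upright in the vise and the bar held in the gripper, pressing the latch wall with about 6 N, its nose about 60 mm below the mouth; no verdict came back.

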